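# Jack up the tail end of the bench lathe and hold it for a packer

## Robot

A 6-joint arm with a two-finger parallel gripper is mounted at the origin on the work surface. World frame = base frame: x ahead of the robot, y to its left, z up, the work surface at z = 0. Lengths are in mm, angles in rad, forces in N, time in s.
With the tool pointing down it reaches from about 150 to 775 mm from the base axis. Payload 6.1 kg.
Tool frame: the origin (TCP) lies between the finger pads; the fingertips stand 17 mm ahead of it and the grasp point (between the pads) lies 2 mm behind it; z points along the fingers, y is the line along which they close (so a half turn about z gives the same grasp; the last joint's range is limited). The gripper opens to 85 mm and grips with 20 to 120 N. Pads are 22 mm wide; open, the fingers measure 114 mm over their backs; the gripper's body (76 mm by 85 mm) begins 54 mm behind the grasp point. The pads swing forward as they close: fully open they stand 13 mm farther back than shut.
Start: joints at [1.314, 0.126, -0.04, 1.405, 0, 1.571], TCP at [133.337, 507.769, 248.295] pointing down, gripper open.
Joint ranges: [-2.72, 2.72], [-0.95, 1.95], [-1.27, 1.35], [-1.78, 2.02], [-1.46, 1.47], [-3.14, 3.14]. Speed limits (rad/s): [2.39, 2.39, 3.01, 3.14, 3.14, 3.14].

## Interface

Orientations are given as a unit quaternion [w, x, y, z].
In Python, from plant import r gives the robot as it stands. The module is installed in compiled form; this text tells all that it offers.
- The arm moves only by the tool move_arm, never from a script. Its argument "moves" is a list of rows, each a list of 4 numbers: the shift along the tool's x, y, z in m, then the turn about the tool's z in degrees. In form: [[dx, dy, dz, yaw], ...]. A call has exactly 8 rows; each row shifts and turns the commanded pose from where the row before left it, along the tool's axes as they then stand; what a row does not reach is not made up. A row lasts 1/10 s, in which the tool goes at most 50 mm and 8.59 degrees, less where a joint would pass 70% of its speed; a pose out of reach is approached as far as the arm can. A call is refused whole if a number of a shift passes 0.05 or a number of a turn 8.59, either way. A call with a gripper value outside its range is refused whole. "gripper" is the finger opening in m, from 0 to 0.0854, set as the call begins (left out, the last holds). The fingers move at their own pace and stop on an object; "squeeze" is the grip in N (left out, the last holds). Time passes only in rows, so rows that do not move let the fingers close, or fill a call up. It gives the time, the measured TCP pose, the force, the opening and the grip force at its end, in the units of the state.
- r.sense(): the state, without advancing time (a new reading comes with each control period).
- r.get_image(name): name is "scene" or "top"; returns a dict with "img" (384x512x3 uint8, blue, green, red), "fx", "fy", "cx", "cy" (pixels), "R" (3x3) and "t" (3): a world point X has camera coordinates R X + t. Camera axes: x right, y down, z forward; pixel columns grow to the right and rows downward; lengths in mm; the calibration is good to about 2 mm. A picture is of the moment at which its call begins. There is no depth.
- r.finish_job(): hands the job in; it is judged then, once.
The state is a dict: "time": time; "q": joint angles; "qvel": joint speeds; "joint_torque": joint torques, N m; "position": TCP position; "orientation": TCP orientation; "wrist_force": force on the tool from outside, world axes, zero at the start; "moment": the same for the moment, N m; "gripper_width": finger opening in mm; "gripper_force": force on a finger pad.
Only numpy, scipy, OpenCV 4.12 (cv2) and the standard library are available. Lean on these libraries where they do the work, as an engineer would, in place of code of your own. Each camera call takes 0.05 s, during which the arm holds its last target. There are 200 camera calls.

## Task

Stand the hand jack on the bench with its saddle squarely under the marked lift point of the lathe's tail lug. Then pump the handle with full strokes, letting it come right up in between, until the tail foot is high enough off the bench for the 10 mm plywood packer to be slid in (the second stroke does it), and finish while still holding the handle fully down with the gripper, so that the lathe's tail stays up on the jack. Leave the packer and everything else on the bench where it is.

Things in the scene. Friction and masses are not known exactly. Their poses are not given: they have to be found in the camera images.
- jack: hand jack, 0.93 kg, standing on a 148 x 68 x 6 mm base plate that reaches 60 mm behind and 88 mm ahead of its column. The toe plate (52 mm wide, 8 to 18 mm up, reaching 88 mm ahead) rides up the column's front on a toothed rack. Origin: underside of the base, below the column's axis; +x ahead along the toe, -x back along the pump handle, +z up
- jack_column (a point): point on the axis of the jack's upright aluminium column, 165 mm above the base, the place to hold the jack by. Column 30 mm along the jack's x by 26 mm along its y, flat sided, its sides free for a grasp across y from 130 mm up to its top at 193 mm (black cap). The jack's weight hangs about 8 mm ahead of it
- jack_saddle (a point): centre of the top face of the jack's saddle, a round steel disc 32 mm across on the toe, 65 mm ahead of the column's axis (+x of the jack), 26 mm above the base's underside while the jack is down
- jack_carriage (a joint): rise of the jack's toe and saddle, m: 0 down, at most 0.038. A catch on 8 mm teeth holds what is gained when the handle is let up. Under the lathe the first full stroke raises it to about 0.0115 and it settles to about 0.0065 when the handle is let up; the second raises it to about 0.0195 and, if let up, it settles to about 0.0145
- jack_lever (a joint): pump handle, rad: 0 fully up (sloping 0.40 rad up to the rear), 0.75 fully down on its stop (0.35 rad down to the rear). Its axle, along the jack's y, crosses the column's axis 125 mm above the base. A spring brings it up when let go; below about 0.1 it takes its next tooth. Pressing at its grip takes 3 N empty, 10 to 18 N under load; 21 mm of lift per rad, the first 3 mm of a stroke idle
- jack_grip: black rubber grip of the pump handle, a round bar 22 mm thick, from 72 mm to 177 mm behind the handle's axle. This body's origin lies on the axle, not on the grip: to press it use handle_end
- handle_end (a point): point on the centre line of the pump handle's rubber grip, 150 mm from its axle: the place to press. The grip's skin is 11 mm from it. It moves with the handle
- lathe: bench wood lathe, 24 kg, lying along its own +y from 22 mm before its origin to 810 mm, 200 mm wide. Bed 135 mm tall; tailstock and tool rest, 90 to 430 mm along, up to 305 mm tall (rest 160 mm out to -x); headstock beyond 400 mm, 345 mm tall, lamp above to 560 mm: keep clear. Origin: on the bench below the lift point; z up. Its tail (-y) end lifts with about 55 N there; the headstock end stays down
- lift_pad (a point): marked lift point: centre of the underside of a round steel pad, 30 mm across, under the lug at the lathe's tail end, 32 mm above the bench at the start. The lug is a round-nosed plate 44 mm wide with a ring and cross cut in its top (52 mm up) straight above the pad; it ends 22 mm from the point on the free (-y) side, and the tail foot begins 40 mm from it on the +y side
- tail_foot (a point): lower edge of the lathe's tail foot (200 mm wide casting just behind the lug), 0 above the bench at the start: its height is the clearance under the foot
- packer: plywood packer, a flat slab 110 x 60 x 10 mm lying near the lathe's tail, meant to go under the tail foot later by somebody else. Bystander. Origin: centre of its underside
- mallet: round wooden mallet standing on its head, 232 mm tall, head 88 mm across. Bystander. Origin: centre of its underside
- chuck: steel four-jaw lathe chuck standing jaws up, 94 mm across, 70 mm tall. Bystander. Origin: centre of its underside
- chuck_key: steel T-shaped chuck key lying flat, 120 mm long, 10 mm thick. Bystander. Origin: middle of its shaft, on the bench
- bowl: turned wooden bowl, 150 mm across, 60 mm tall. Bystander. Origin: centre of its underside
- wax_jar: amber glass jar with a steel cap, 68 mm across, 70 mm tall. Bystander. Origin: centre of its underside

How it is judged:
By the outcome, as a careful person would: the job done as asked, in the order asked, and still so for the second after the job is handed in, while the arm keeps its last pose, push and grip.
It also fails if it takes over 72 s, if anything falls off the work surface, if the arm or the gripper's body presses on something with over 40 N, if the wrist force passes 120 N, or if a joint passes its speed limit or range.

## Working session

There is one attempt and no reset: what is moved stays moved. The work goes in short steps, Python scripts to look and compute and a tool call to move; the robot and the scene stay as the last step left them, time stands still between calls to the robot, and variables do not carry over. Pictures are saved under pics/ and viewed, at most 10 in all, crops included, and the job is handed in when it is done.

Besides the shell and the picture viewer there is one more tool, called after ">>>" as name([rows], argument=value, ...), one row to a line, values as JSON. move_arm: Moves the arm, as the interface text tells. Its arguments: {"type":"object","properties":{"moves":{"type":"array"},"gripper":{"type":"number"},"squeeze":{"type":"number"}},"required":["moves"]}

```bash
mkdir -p pics; cat > h.py <<'E'
import numpy as np, cv2
from plant import r
from scipy.spatial.transform import Rotation as Ro
def ray(c,u,v,z):
    d=c["R"].T@np.array([(u-c["cx"])/c["fx"],(v-c["cy"])/c["fy"],1]); o=-c["R"].T@np.array(c["t"])
    return o+d*(z-o[2])/d[2]
def proj(c,X):
    p=np.array(c["R"])@np.array(X,float)+np.array(c["t"]); return [c["fx"]*p[0]/p[2]+c["cx"],c["fy"]*p[1]/p[2]+c["cy"]]
def cam(n):
    c=r.get_image(n); c["R"]=np.array(c["R"]); c["t"]=np.array(c["t"]).ravel(); return c
E
python3 - <<'E'
from h import *
s=r.sense();print(s)
for n in("scene","top"):
    c=cam(n); cv2.imwrite(f"pics/{n}0.png",c["img"]); big=cv2.resize(c["img"],(800,600),interpolation=cv2.INTER_CUBIC);cv2.imwrite(f"pics/{n}0b.png",big)
    print(n,c["fx"],c["cx"],c["cy"],-c["R"].T@c["t"],c["R"].round(3).tolist())
E
```

```text
{'time': 0.0, 'q': array([ 1.31398183e+00,  1.26396261e-01, -4.06091568e-02,  1.40537037e+00,
       -4.98732066e-06,  1.57079148e+00]), 'qvel': array([ 0.00042879, -0.00144485, -0.0004091 ,  0.00060087,  0.00024755,
       -0.00042485]), 'joint_torque': array([-1.22184814e-03, -4.35914648e+01,  3.52924311e+01,  1.72050367e-02,
       -8.68418920e-05,  9.55800346e-06]), 'position': array([133.25848624, 507.42652632, 247.51937233]), 'orientation': array([-9.86573625e-05,  1.28052226e-01,  9.91767112e-01, -7.83547184e-04]), 'wrist_force': array([ 0.53227387, -0.20126742, -0.17305268]), 'moment': array([-0.02369045,  0.00568817,  0.01301896]), 'gripper_force': 0.0, 'gripper_width': 85.42268932034796}
scene 424.3680169113275 257.6864787166777 189.7931694917913 [ 869.91497927  396.6789312  1178.00772481] [[-0.824, 0.567, -0.006], [0.479, 0.691, -0.542], [-0.303, -0.45, -0.84]]
top 362.63247363559935 249.6077765931087 192.68409551531263 [ 359.97061414 -189.48554016  997.02379073] [[-0.009, -1.0, -0.011], [-0.988, 0.011, -0.151], [0.152, 0.01, -0.988]]
```

View pics/scene0b.png

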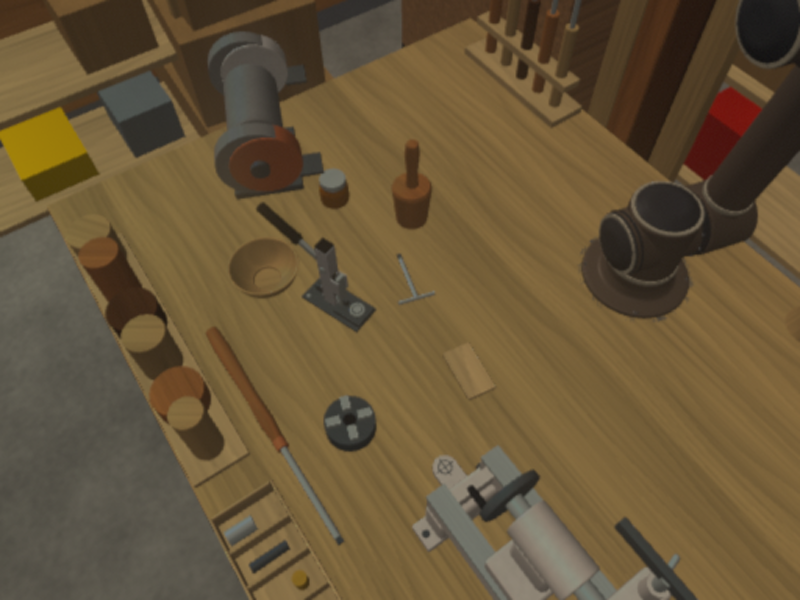

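View pics/top0b.png

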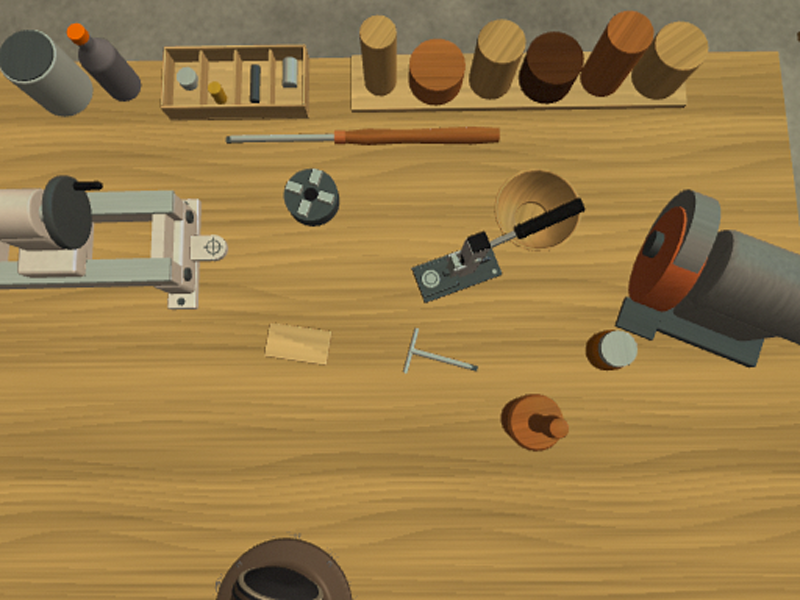

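The scene view shows the lug ring at about (446,466), the saddle at (357,310) and the packer at (468,370). In the top view the ring is at (212,247), the saddle at (430,278), the cap at (478,242) and the grip from (518,230) to (582,205). All are in 800x600 pixels. Next I'll zoom in on crops.

```bash
python3 - <<'E'
import cv2,numpy as np
a=cv2.imread("pics/top0.png");b=cv2.imread("pics/scene0.png")
def cr(i,u,v,w=66,h=50): return cv2.resize(i[v:v+h,u:u+w],(400,300),interpolation=cv2.INTER_CUBIC)
t=[(a,104,130),(a,260,140),(b,255,275),(b,185,150)]
cs=[cr(*x) for x in t]
cv2.imwrite("pics/c1.png",np.vstack([np.hstack(cs[:2]),np.hstack(cs[2:])]))
E
```

```text
(no output)
```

View pics/c1.png

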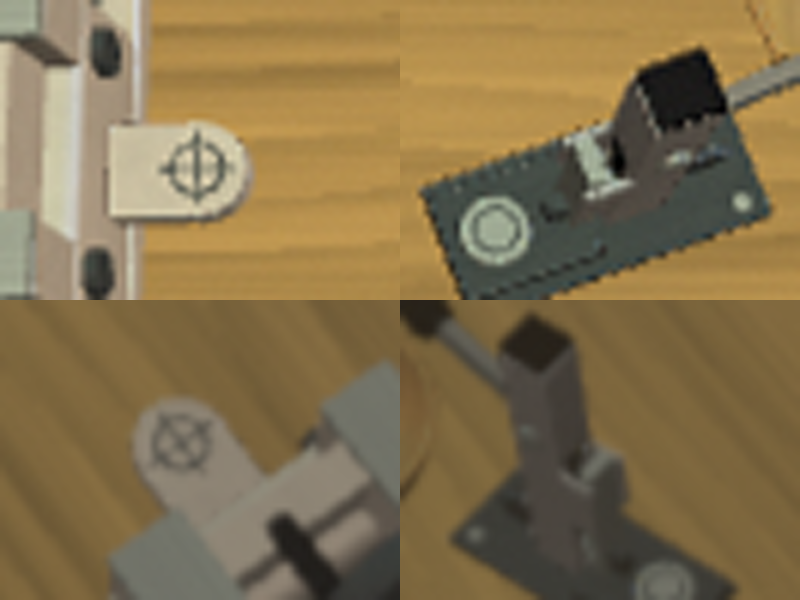

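The crops show the lug ring at top-image pixel (136.1,157.6), the saddle at (275.4,177.9) and the cap at (306.4,154.9). In the scene image they are at (284.5,298.1), (228.2,197.3) and (207.4,157.4).

```bash
python3 - <<'E'
from h import *
T=cam("top");S=cam("scene")
P={"lug":((136.1,157.6),(284.5,298.1),52),"sad":((275.4,177.9),(228.2,197.3),26),"cap":((306.4,154.9),(207.4,157.4),193)}
w={}
for k,(a,b,z) in P.items():
    A,B=ray(T,*a,z),ray(S,*b,z); w[k]=(A+B)/2; print(k,A.round(1),B.round(1))
d=w["sad"]-w["cap"];print("len",np.hypot(d[0],d[1]),"yaw",np.degrees(np.arctan2(d[1],d[0])))
# base edges (z 6) by mask of dark gray-green in top; lathe foot
for u,v in [(260+20/6.06,140+190/6),(260+60/6.06,140+295/6),(260+370/6.06,140+213/6)]: print(ray(T,u-.4,v-.4,6).round(1))
for u,v in [(104+108/6.06,130+125/6),(104+190/6.06,130+123.5/6),(104+108/6.06,130+219/6),(104+200/6.06,130+219/6)]: print("lugedge",ray(T,u-.4,v-.4,52).round(1))
for n,pts in (("pack",[(265,343-20),(330,330),(328,364),(265,349)]),("chuck",[(312,195)]),("bowl",[(537,210)]),("key",[(415,330),(406,372),(477,369)]),("jar",[(612,350)]),("mallet",[(532,425)])):
    print(n,[ray(T,u*.64,v*.64,10).round(0)[:2].tolist() for u,v in pts])
s=r.sense();print(Ro.from_quat(np.roll(s["orientation"],-1)).as_matrix().round(3))
E
```

```text
lug [603.6 124.   52. ] [601.9 123.4  52. ]
sad [ 548.8 -250.4   26. ] [ 547.9 -249.9   26. ]
cap [ 568.8 -311.5  193. ] [ 571.2 -306.1  193. ]
len 62.48803808660913 yaw 110.25173626389038
[ 572.  -217.2    6. ]
[ 522.3 -234.7    6. ]
[ 559.2 -377.5    6. ]
lugedge [623.9 164.5  52. ]
lugedge [624.2 127.9  52. ]
lugedge [580.7 162.5  52. ]
lugedge [580.2 121.7  52. ]
pack [[475.0, 40.0], [461.0, -74.0], [402.0, -71.0], [429.0, 39.0]]
chuck [[708.0, -40.0]]
bowl [[674.0, -446.0]]
key [[460.0, -223.0], [387.0, -206.0], [391.0, -329.0]]
jar [[421.0, -563.0]]
mallet [[295.0, -419.0]]
[[-0.967  0.254 -0.   ]
 [ 0.254  0.967 -0.001]
 [-0.    -0.001 -1.   ]]
```

>>> move_arm([
  [-0.026, -0.028, -0.001, 0],
  [-0.026, -0.028, -0.001, 0],
  [-0.026, -0.028, -0.001, 0],
  [-0.026, -0.028, -0.001, 0],
  [-0.026, -0.028, -0.001, 0],
  [-0.026, -0.028, -0.001, 0],
  [-0.026, -0.028, -0.001, 0],
  [-0.026, -0.028, -0.001, 0],
], gripper=0.0854)

```text
time: 1.0
position: [277.9, 236.8, 256.3]
orientation: [0.0, 0.128, 0.992, 0.0]
wrist_force: [1.2, -0.5, -0.4]
gripper_width: 85.7
gripper_force: 0.0
```

>>> move_arm([
  [-0.026, -0.028, -0.001, 0],
  [-0.026, -0.028, -0.001, 0],
  [-0.026, -0.028, -0.001, 0],
  [-0.026, -0.028, -0.001, 0],
  [-0.026, -0.028, -0.001, 0],
  [-0.026, -0.028, -0.001, 0],
  [-0.026, -0.028, -0.001, 0],
  [-0.026, -0.028, -0.001, 0],
])

```text
time: 1.8
position: [422.3, -32.8, 264.3]
orientation: [0.0, 0.128, 0.992, 0.0]
wrist_force: [0.3, 0.8, 0.0]
gripper_width: 85.5
gripper_force: 0.0
```

>>> move_arm([
  [-0.026, -0.028, -0.001, 0],
  [-0.026, -0.028, -0.001, 0],
  [-0.026, -0.028, -0.001, 0],
  [-0.026, -0.028, -0.001, 0],
  [-0.026, -0.028, -0.001, 0],
  [-0.026, -0.028, -0.001, 0],
  [-0.026, -0.028, -0.001, 0],
  [-0.026, -0.028, -0.001, 0],
])

```text
time: 2.6
position: [566.7, -302.2, 272.0]
orientation: [-0.0, 0.128, 0.992, 0.0]
wrist_force: [0.8, 0.4, -1.0]
gripper_width: 85.5
gripper_force: 0.0
```

>>> move_arm([
  [0, 0, 0, 7],
  [0, 0, 0, 7],
  [0, 0, 0, 7],
  [0, 0, 0, 7],
  [0, 0, 0, 7],
  [0, 0, 0, 7],
  [0, 0, 0, 7],
  [0, 0, 0, 6],
])

```text
time: 3.4
position: [566.1, -300.7, 271.9]
orientation: [-0.0, 0.573, 0.819, -0.0]
wrist_force: [0.6, -0.3, -0.3]
gripper_width: 85.6
gripper_force: 0.0
```

```bash
cat >> h.py <<'E'
def go(x,y,z,yaw):
    "tool-axes delta (m) from measured pose to target, tool y axis at world angle yaw; print after-turn frame too"
    s=r.sense(); M=Ro.from_quat(np.roll(s["orientation"],-1)).as_matrix(); a=np.degrees(np.arctan2(M[1,1],M[0,1]))
    d=np.array([x,y,z])-s["position"]
    print("t",s["time"],"pos",s["position"].round(1),"ang",a.round(2),"tilt",M[:,2].round(3),"F",np.round(s["wrist_force"],1),"w",round(s["gripper_width"],1))
    print("delta tool mm",(M.T@d).round(1),"turn",round(a-yaw,2),"q",s["q"].round(2))
E
python3 -c "
from h import *
go(570.4,-311,275,20)"
```

```text
t 3.4 pos [ 566.1 -300.7  271.9] ang 20.02 tilt [-0.001  0.    -1.   ] F [ 0.6 -0.3 -0.3] w 85.6
delta tool mm [-11.2   0.5  -3.1] turn 0.02 q [-0.49  0.36  0.31  1.52 -0.    0.73]
```

>>> move_arm([
  [-0.0055, 0, 0, 0],
  [-0.0055, 0.0005, 0, 0],
  [0, 0, 0, 0],
  [0, 0, 0.015, 0],
  [0, 0, 0.02, 0],
  [0, 0, 0.02, 0],
  [0, 0, 0.015, 0],
  [0, 0, 0, 0],
])

```text
time: 4.2
position: [569.5, -310.4, 199.7]
orientation: [-0.002, 0.571, 0.821, -0.0]
wrist_force: [0.4, 0.7, 0.7]
gripper_width: 85.3
gripper_force: 0.0
```

```bash
python3 - <<'E'
from h import *
go(570.4,-311,165,20)
ims=[]
for n,X in(("top",(570,-311,180)),("scene",(570,-311,180))):
    c=cam(n);u,v=np.round(proj(c,X)).astype(int);ims.append(cv2.resize(c["img"][v-60:v+60,u-40:u+40],(400,600),interpolation=cv2.INTER_CUBIC))
cv2.imwrite("pics/c2.png",np.hstack(ims))
E
```

```text
t 4.2 pos [ 569.5 -310.4  199.7] ang 20.34 tilt [-0.004  0.002 -1.   ] F [0.4 0.7 0.7] w 85.3
delta tool mm [-1.   0.7 34.7] turn 0.34 q [-0.5   0.37  0.17  1.37  0.    0.72]
```

View pics/c2.png

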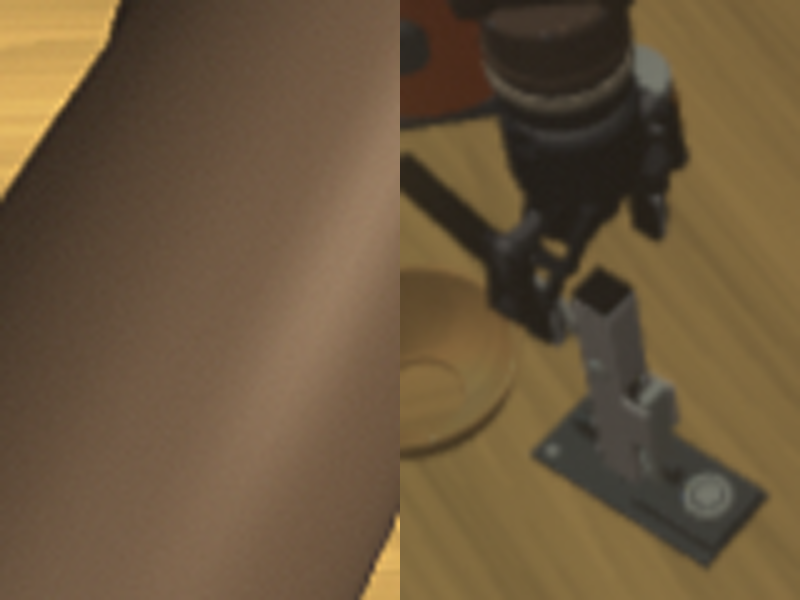

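The top view is blocked by the forearm. In the scene crop the open fingers straddle the cap: tips at about (550,320) and (650,215), cap at (605,292). I'll go down and close.

>>> move_arm([
  [-0.001, 0.0005, 0.01, 0],
  [0, 0, 0.01, 0],
  [0, 0, 0.01, 0],
  [0, 0, 0.005, 0],
  [0, 0, 0, 0],
  [0, 0, 0, 0],
  [0, 0, 0, 0],
  [0, 0, 0, 0],
])

```text
time: 5.1
position: [571.5, -311.7, 167.8]
orientation: [0.0, 0.572, 0.821, 0.0]
wrist_force: [-0.4, -0.2, -0.9]
gripper_width: 85.5
gripper_force: 0.0
```

>>> move_arm([
  [0, 0, 0, 0],
  [0, 0, 0, 0],
  [0, 0, 0, 0],
  [0, 0, 0, 0],
  [0, 0, 0, 0],
  [0, 0, 0, 0],
  [0, 0, 0, 0],
  [0, 0, 0, 0],
], gripper=0.0, squeeze=70)

```text
time: 5.9
position: [571.1, -311.9, 167.4]
orientation: [0.0, 0.572, 0.821, -0.0]
wrist_force: [-2.0, -2.6, 1.3]
gripper_width: 25.3
gripper_force: 70.2
```

```bash
python3 -c "
from h import *
go(570.4,-311,165,20)"
```

```text
t 5.9 pos [ 571.1 -311.9  167.4] ang 20.27 tilt [-0.    -0.001 -1.   ] F [-2.  -2.6  1.3] w 25.3
delta tool mm [ 1.1 -0.3  2.4] turn 0.27 q [-0.5   0.37  0.1   1.3  -0.    0.72]
```

>>> move_arm([
  [0, 0, -0.003, 0],
  [0, 0, -0.007, 0],
  [0, 0, -0.01, 0],
  [0, 0, 0, 4],
  [0, 0, 0, 6],
  [0, 0, 0, 6],
  [0, 0, 0, 4],
  [0, 0, 0, 0.3],
])

```text
time: 6.7
position: [571.4, -311.4, 187.5]
orientation: [-0.0, 0.707, 0.707, 0.0]
wrist_force: [-0.2, -0.3, -7.5]
gripper_width: 25.2
gripper_force: 69.3
```

>>> move_arm([
  [0.012, 0.001, 0, 0],
  [0.025, 0.003, 0, 0],
  [0.035, 0.004, 0, 0],
  [0.035, 0.004, 0, 0],
  [0.035, 0.004, 0, 0],
  [0.035, 0.004, 0, 0],
  [0.035, 0.004, 0, 0],
  [0.025, 0.003, 0, 0],
])

```text
time: 7.5
position: [598.1, -71.3, 187.6]
orientation: [-0.0, 0.706, 0.708, 0.001]
wrist_force: [0.4, -0.7, -7.8]
gripper_width: 25.0
gripper_force: 69.4
```

>>> move_arm([
  [0.02, 0.003, 0, 0],
  [0.015, 0.002, 0, 0],
  [0.01, 0, 0, 0],
  [0.005, 0, 0, 0],
  [0, 0, 0, 0],
  [0, 0, 0, 0],
  [0, 0, 0, 0],
  [0, 0, 0, 0],
])

```text
time: 8.3
position: [603.3, -25.3, 187.3]
orientation: [0.0, 0.708, 0.707, -0.0]
wrist_force: [0.0, 0.1, -7.8]
gripper_width: 25.1
gripper_force: 69.4
```

```bash
python3 - <<'E'
from h import *
go(602.8,58.7,165,0)
ims=[]
for n,w in(("top",(603,60,60)),("scene",(603,60,60))):
    c=cam(n);cv2.imwrite(f"pics/{n}3.png",c["img"]);u,v=np.round(proj(c,w)).astype(int);print(n,u-50,v-75);u=max(u,50);ims.append(cv2.resize(c["img"][v-75:v+75,u-50:u+50],(400,600),interpolation=cv2.INTER_CUBIC))
cv2.imwrite("pics/c3.png",np.hstack(ims))
E
```

```text
t 8.3 pos [603.3 -25.3 187.3] ang -0.08 tilt [-0. -0. -1.] F [ 0.   0.1 -7.8] w 25.1
delta tool mm [84.1 -0.6 22.3] turn -0.08 q [-0.04  0.28  0.02  1.31 -0.    1.53]
top 109 82
scene 221 204
```

View pics/c3.png

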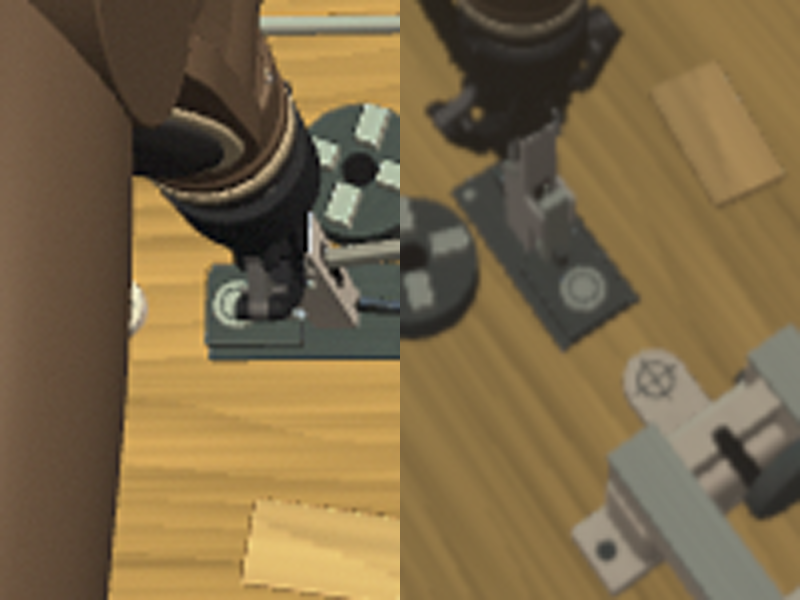

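The scene crop shows the saddle at scene pixel (266.4,275.6) and the ring at (284.9,298.6). The jack hangs straight and is aligned with the lug.

```bash
python3 - <<'E'
from h import *
S=cam("scene")
a=ray(S,266.4,275.6,46);b=ray(S,284.7,298.3,52);print(a,b,b-a)
# sub-pixel saddle/base yaw: bright disc & base front corners
for u,v in [(565,350),(638,298),(453,190)]: print(ray(S,221+(u-400)/4-.4,204+v/4-.4,26).round(1))
# top: saddle approx (233,302)
T=cam("top");print(ray(T,109+233/4-.4,82+302/4-.4,46).round(1))
E
```

```text
[603.89774283  41.14998757  46.        ] [601.80216867 124.16987827  52.        ] [-2.09557416 83.0198907   6.        ]
[636.  65.  26.]
[571.4  63.2  26. ]
[634.5 -82.2  26. ]
[605.5  42.7  46. ]
```

>>> move_arm([
  [0.005, -0.001, 0.004, 0],
  [0.008, -0.001, 0.008, 0],
  [0.01, 0, 0.006, 0],
  [0.012, 0, 0, 0],
  [0.012, 0, 0, 0],
  [0.008, 0, 0, 0],
  [0, 0, 0, 0],
  [0, 0, 0, 0],
])

```text
time: 9.3
position: [601.3, 30.7, 169.0]
orientation: [0.0, 0.707, 0.707, -0.0]
wrist_force: [0.3, 0.1, -8.3]
gripper_width: 25.4
gripper_force: 69.4
```

```bash
python3 - <<'E'
from h import *
go(601.3,57.7,167.4,0)
c=cam("scene");u,v=np.round(proj(c,(603,100,40))).astype(int);print(u-50,v-37)
cv2.imwrite("pics/c4.png",cv2.resize(c["img"][v-37:v+38,u-50:u+50],(800,600),interpolation=cv2.INTER_CUBIC))
E
```

```text
t 9.3 pos [601.3  30.7 169. ] ang 0.04 tilt [-0. -0. -1.] F [ 0.3  0.1 -8.3] w 25.4
delta tool mm [27.   0.   1.6] turn 0.04 q [ 0.05  0.28 -0.02  1.27 -0.    1.62]
229 256
```

View pics/c4.png

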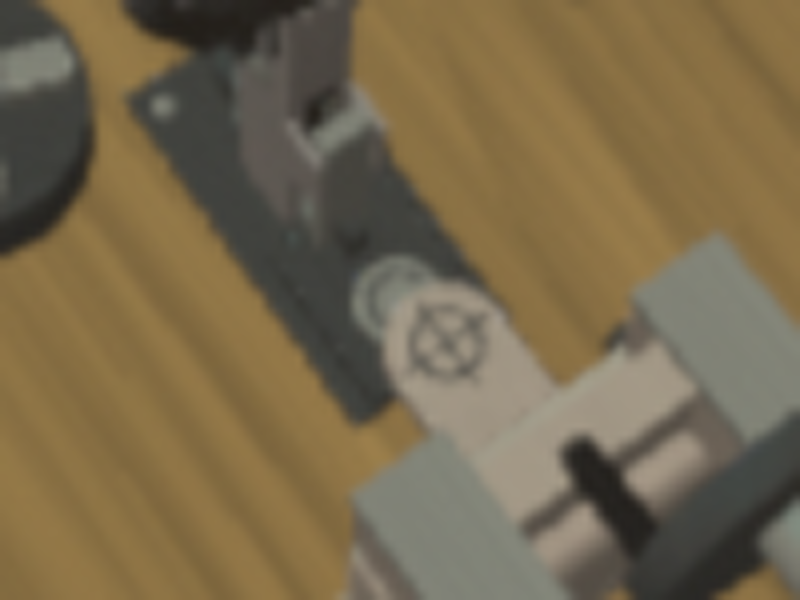

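The crop (8x, offset 229,256) shows the saddle partly under the lug, with its centre near (398,300), and the ring at (449,342).

```bash
python3 - <<'E'
from h import *
S=cam("scene")
for z in(27,28):print(ray(S,229+398/8-.45,256+300/8-.45,z))
print(ray(S,229+449/8-.45,256+342/8-.45,52))
for p in [(130,95),(360,425)]:print(ray(S,229+p[0]/8-.45,256+p[1]/8-.45,6).round(1))
# lug side edges (top z52), foot
for p in [(385,365),(438,436),(505,315),(557,383)]:print("lug",ray(S,229+p[0]/8-.45,256+p[1]/8-.45,52).round(1))
E
```

```text
[601.63215136  95.94696511  27.        ]
[601.86523653  96.20824221  28.        ]
[601.85789007 124.13139943  52.        ]
[632.2 -28.2   6. ]
[633.9 119.1   6. ]
lug [624.3 118.2  52. ]
lug [623.9 147.8  52. ]
lug [580.6 127.4  52. ]
lug [580.4 156.1  52. ]
```

>>> move_arm([
  [0.005, 0, 0, 0],
  [0.008, 0, 0, 0],
  [0.008, 0, 0, 0],
  [0.007, 0, 0, 0],
  [0, 0, 0, 0],
  [0, 0, 0.001, 0],
  [0, 0, 0.001, 0],
  [0, 0, 0, 0],
])

```text
time: 10.2
position: [601.4, 58.2, 167.7]
orientation: [0.0, 0.707, 0.707, 0.0]
wrist_force: [-0.9, 0.1, -5.5]
gripper_width: 25.0
gripper_force: 69.8
```

```bash
python3 - <<'E'
from h import *
go(601.3,58.7,167.4,0)
E
```

```text
t 10.2 pos [601.4  58.2 167.7] ang -0.03 tilt [ 0.  0. -1.] F [-0.9  0.1 -5.5] w 25.0
delta tool mm [ 0.5 -0.1  0.3] turn -0.03 q [ 0.1   0.29 -0.02  1.27  0.    1.67]
```

Force is easing, so it is touching the bench. Lower slightly more, release, and rise.

>>> move_arm([
  [0, 0, 0.0005, 0],
  [0, 0, 0, 0],
  [0, 0, 0, 0],
  [0, 0, 0, 0],
  [0, 0, 0, 0],
  [0, 0, 0, 0],
  [0, 0, 0, 0],
  [0, 0, 0, 0],
])

```text
time: 11.0
position: [601.5, 58.1, 167.6]
orientation: [0.001, 0.707, 0.707, 0.0]
wrist_force: [-3.9, -3.2, 3.5]
gripper_width: 25.0
gripper_force: 70.9
```

>>> move_arm([
  [0, 0, 0, 0],
  [0, 0, 0, 0],
  [0, 0, 0, 0],
  [0, 0, 0, 0],
  [0, 0, 0, 0],
  [0, 0, 0, 0],
  [0, 0, 0, 0],
  [0, 0, 0, 0],
], gripper=0.0854)

```text
time: 11.8
position: [601.4, 58.4, 166.8]
orientation: [0.0, 0.707, 0.707, 0.0]
wrist_force: [0.1, -0.1, -0.1]
gripper_width: 85.3
gripper_force: 0.0
```

>>> move_arm([
  [0, 0, -0.005, 0],
  [0, 0, -0.015, 0],
  [0, 0, -0.02, 0],
  [0, 0, -0.02, 0],
  [0, 0, -0.02, 0],
  [0, 0, -0.02, 0],
  [0, 0, 0, 0],
  [0, 0, 0, 0],
])

```text
time: 12.6
position: [601.6, 58.4, 266.9]
orientation: [0.0, 0.707, 0.707, 0.0]
wrist_force: [0.2, -0.0, -0.1]
gripper_width: 85.3
gripper_force: 0.0
```

>>> move_arm([
  [-0.02, 0, 0, 0],
  [-0.03, 0, 0, 0],
  [-0.03, 0, 0, 0],
  [-0.03, 0, 0, 0],
  [-0.02, 0, 0, 0],
  [-0.01, 0, 0, 0],
  [0, 0, 0, 0],
  [0, 0, 0, 0],
], gripper=0)

```text
time: 13.4
position: [601.2, -81.0, 266.2]
orientation: [-0.001, 0.707, 0.707, -0.0]
wrist_force: [0.3, 0.5, 0.9]
gripper_width: -0.1
gripper_force: 0.0
```

```bash
python3 - <<'E'
from h import *
go(602,-82,240,0)
ims=[]
for n,w in(("top",(603,20,60)),("scene",(603,20,60))):
    c=cam(n);u,v=np.round(proj(c,w)).astype(int);print(n,u-50,v-75);ims.append(cv2.resize(c["img"][v-75:v+75,u-50:u+50],(400,600),interpolation=cv2.INTER_CUBIC))
cv2.imwrite("pics/c5.png",np.hstack(ims))
E
```

```text
t 13.4 pos [601.2 -81.  266.2] ang -0.01 tilt [-0.001  0.001 -1.   ] F [0.3 0.5 0.9] w -0.1
delta tool mm [-1.   0.9 26.2] turn -0.01 q [-0.13  0.29  0.2   1.48  0.    1.44]
top 124 82
scene 212 193
```

View pics/c5.png

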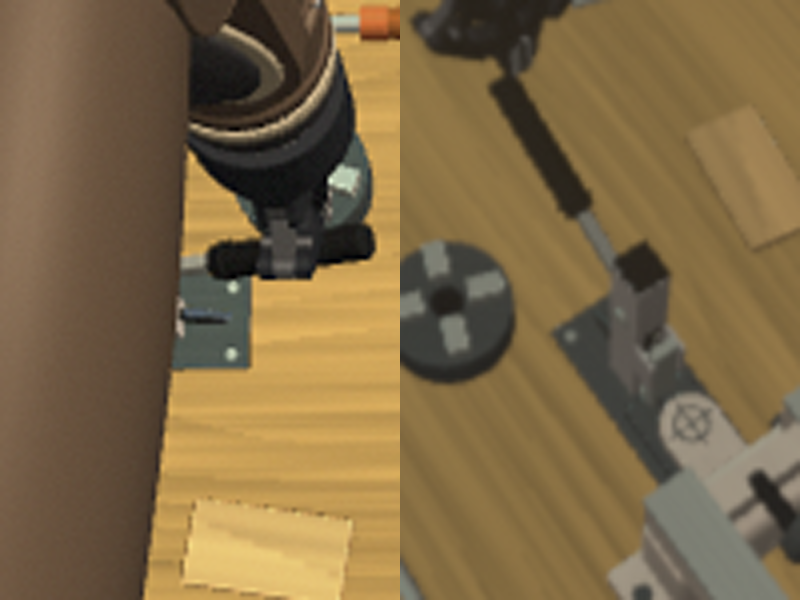

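The jack stands with its saddle hidden under the lug. The cap is at scene pixel (271.9,259.1), the ring at (284.4,298.6), and the grip's centre line is at top-image v≈145. I'll check the column position and the grip line.

```bash
python3 - <<'E'
from h import *
S=cam("scene");T=cam("top")
print("cap",ray(S,271.9,259.1,193)-[.8,5,0])
print("grip far",ray(T,124+370/4-.4,82+242/4-.4,193),"near",ray(T,124+215/4-.4,82+260/4-.4,155))
print("grip sc",ray(S,212+105/4-.4,193+85/4-.4,193),ray(S,212+180/4-.4,193+205/4-.4,155))
# rear base corners/screws z6 top: screws
for p in[(233,288),(232,354)]:print("screw",ray(T,124+p[0]/4-.4,82+p[1]/4-.4,6).round(1))
print("edge",ray(T,124+250/4-.4,82+320/4-.4,6))
for p in [(555,332),(660,483)]:print(ray(S,212+(p[0]-400)/4-.4,193+p[1]/4-.4,6).round(1))
E
```

```text
cap [601.34851962  54.64140685 193.        ]
grip far [ 601.53235625 -105.64043173  193.        ] near [602.95858244  -8.5706659  155.        ]
grip sc [601.26698557 -97.65283795 193.        ] [599.86163845 -11.84567894 155.        ]
screw [625.4  10.3   6. ]
screw [577.9  10.1   6. ]
edge [602.18286805  -2.09146532   6.        ]
[632.9   2.1   6. ]
[634.6 134.5   6. ]
```

>>> move_arm([
  [0, 0, 0.02, 0],
  [-0.002, 0.0005, 0.02, 0],
  [0, 0, 0.01, 0],
  [0, 0, 0.012, 0],
  [0, 0, 0.012, 0],
  [0, 0, 0.012, 0],
  [0, 0, 0.012, 0],
  [0, 0, 0.012, 0],
])

```text
time: 14.4
position: [602.2, -84.0, 156.4]
orientation: [0.001, 0.707, 0.707, 0.0]
wrist_force: [0.2, -3.7, 3.4]
gripper_width: -0.3
gripper_force: 1.8
```

>>> move_arm([
  [0, 0, 0.012, 0],
  [0, 0, 0.012, 0],
  [0, 0, 0.012, 0],
  [0, 0, 0.008, 0],
  [0, 0, 0.004, 0],
  [0, 0, 0.002, 0],
  [0, 0, 0, 0],
  [0, 0, 0, 0],
])

```text
time: 15.2
position: [602.5, -81.7, 108.3]
orientation: [-0.0, 0.707, 0.707, 0.002]
wrist_force: [-2.9, 4.7, 15.4]
gripper_width: 0.4
gripper_force: 6.5
```

```bash
python3 - <<'E'
from h import *
go(602,-83,102,0)
E
```

```text
t 15.2 pos [602.5 -81.7 108.3] ang 0.06 tilt [ 0.003  0.004 -1.   ] F [-2.9  4.7 15.4] w 0.4
delta tool mm [-1.4 -0.5  6.3] turn 0.06 q [-0.14  0.31 -0.11  1.14  0.    1.43]
```

>>> move_arm([
  [0, 0, 0.002, 0],
  [0, 0, 0.001, 0],
  [0, 0, 0.001, 0],
  [0, 0, 0.001, 0],
  [0, 0, 0, 0],
  [0, 0, 0, 0],
  [0, 0, 0, 0],
  [0, 0, 0, 0],
])

```text
time: 16.0
position: [602.8, -81.9, 103.8]
orientation: [-0.0, 0.707, 0.707, 0.003]
wrist_force: [-2.0, 4.3, 16.9]
gripper_width: -0.1
gripper_force: 7.2
```

>>> move_arm([
  [0, 0, 0.001, 0],
  [0, 0, 0.001, 0],
  [0, 0, 0, 0],
  [0, 0, 0, 0],
  [0, 0, 0, 0],
  [0, 0, 0, 0],
  [0, 0, 0, 0],
  [0, 0, 0, 0],
])

```text
time: 16.8
position: [602.9, -81.7, 103.1]
orientation: [0.0, 0.707, 0.707, 0.003]
wrist_force: [-4.8, 5.5, 23.6]
gripper_width: -0.2
gripper_force: 10.4
```

>>> move_arm([
  [0, 0, 0.001, 0],
  [0, 0, 0, 0],
  [0, 0, -0.006, 0],
  [0, 0, -0.012, 0],
  [0, 0, -0.014, 0],
  [0, 0, -0.014, 0],
  [0, 0, -0.014, 0],
  [0, 0, -0.014, 0],
])

```text
time: 17.6
position: [601.4, -82.9, 172.6]
orientation: [-0.001, 0.707, 0.707, 0.0]
wrist_force: [0.5, 1.1, 1.5]
gripper_width: 0.2
gripper_force: 0.7
```

>>> move_arm([
  [0, 0, -0.014, 0],
  [0, 0, -0.014, 0],
  [0, 0, -0.014, 0],
  [0, 0, -0.012, 0],
  [0, -0.001, 0, 0],
  [0, 0, 0, 0],
  [0, 0, 0, 0],
  [0, 0, 0, 0],
])

```text
time: 18.4
position: [600.5, -83.6, 225.9]
orientation: [-0.001, 0.707, 0.707, -0.0]
wrist_force: [0.2, -0.1, 0.5]
gripper_width: 0.3
gripper_force: 0.0
```

```bash
python3 - <<'E'
from h import *
go(602,-83,220,0)
c=cam("scene");u,v=np.round(proj(c,(603,40,60))).astype(int);print(u-60,v-60)
cv2.imwrite("pics/c6.png",cv2.resize(c["img"][v-60:v+60,u-60:u+60],(600,600),interpolation=cv2.INTER_CUBIC))
E
```

```text
t 18.4 pos [600.5 -83.6 225.9] ang -0.02 tilt [-0.002  0.    -1.   ] F [ 0.2 -0.1  0.5] w 0.3
delta tool mm [0.6 1.5 5.9] turn -0.02 q [-0.14  0.28  0.11  1.4  -0.    1.43]
206 213
```

View pics/c6.png

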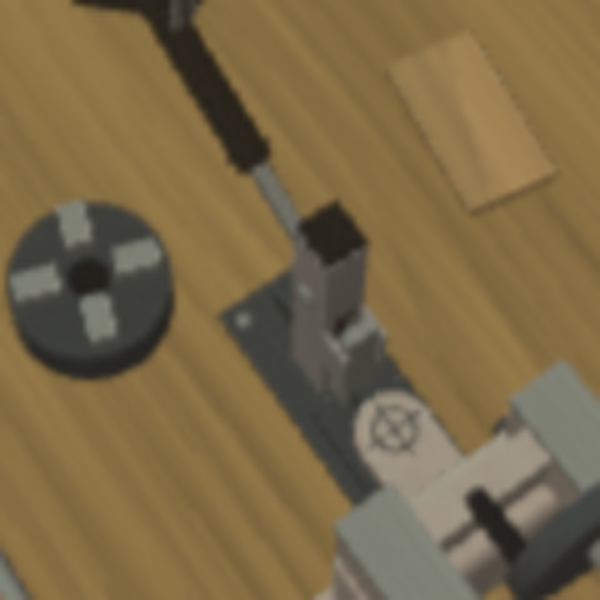

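The lever is fully up and the jack hasn't moved: ring at (284.6,298.2), cap unchanged. Now the second stroke.

>>> move_arm([
  [0, 0.001, 0.012, 0],
  [0, 0, 0.012, 0],
  [0, 0, 0.012, 0],
  [0, 0, 0.012, 0],
  [0, 0, 0.012, 0],
  [0, 0, 0.012, 0],
  [0, 0, 0.012, 0],
  [0, 0, 0.012, 0],
])

```text
time: 19.25
position: [602.7, -86.5, 132.1]
orientation: [0.004, 0.708, 0.706, -0.001]
wrist_force: [-2.2, -8.6, 13.3]
gripper_width: -0.0
gripper_force: 7.0
```

>>> move_arm([
  [0, 0, 0.01, 0],
  [0, 0, 0.006, 0],
  [0, 0, 0.004, 0],
  [0, 0, 0.003, 0],
  [0, 0, 0.002, 0],
  [0, 0, 0.001, 0],
  [0, 0, 0, 0],
  [0, 0, 0, 0],
])

```text
time: 20.05
position: [602.8, -83.4, 106.4]
orientation: [0.001, 0.707, 0.707, 0.001]
wrist_force: [-1.3, 1.2, 14.4]
gripper_width: -0.2
gripper_force: 6.7
```

```bash
python3 - <<'E'
from h import *
go(602,-83,102,0)
E
```

```text
t 20.05 pos [602.8 -83.4 106.4] ang -0.0 tilt [ 0.004  0.    -1.   ] F [-1.3  1.2 14.4] w -0.2
delta tool mm [ 0.4 -0.8  4.4] turn -0.0 q [-0.14  0.31 -0.12  1.14  0.    1.43]
```

>>> move_arm([
  [0, 0, 0.001, 0],
  [0, 0, 0.001, 0],
  [0, 0, 0.001, 0],
  [0, 0, 0.001, 0],
  [0, 0, 0, 0],
  [0, 0, 0, 0],
  [0, 0, 0, 0],
  [0, 0, 0, 0],
])

```text
time: 20.85
position: [602.9, -82.7, 103.2]
orientation: [0.001, 0.707, 0.707, 0.002]
wrist_force: [-3.0, 3.2, 18.2]
gripper_width: -0.0
gripper_force: 8.3
```

>>> move_arm([
  [0, 0, 0.001, 0],
  [0, 0, 0.001, 0],
  [0, 0, 0, 0],
  [0, 0, 0, 0],
  [0, 0, 0, 0],
  [0, 0, 0, 0],
  [0, 0, 0, 0],
  [0, 0, 0, 0],
])

```text
time: 21.65
position: [603.0, -82.6, 102.5]
orientation: [0.001, 0.707, 0.707, 0.003]
wrist_force: [-4.7, 3.7, 26.3]
gripper_width: -0.3
gripper_force: 11.5
```

```bash
python3 - <<'E'
from h import *
go(602,-83,102,0)
c=cam("scene");u,v=np.round(proj(c,(603,40,60))).astype(int);print(u-60,v-60)
cv2.imwrite("pics/c7.png",cv2.resize(c["img"][v-60:v+60,u-60:u+60],(600,600),interpolation=cv2.INTER_CUBIC))
print(proj(c,(601.85,124.1,52)),proj(c,(601.85,124.1,65.5)))
E
```

```text
t 21.65 pos [603.  -82.6 102.5] ang 0.03 tilt [ 0.006  0.002 -1.   ] F [-4.7  3.7 26.3] w -0.3
delta tool mm [-0.4 -1.   0.5] turn 0.03 q [-0.14  0.31 -0.13  1.13  0.    1.43]
206 213
[np.float64(284.6704461872006), np.float64(298.2890465239316)] [np.float64(284.9094249404947), np.float64(296.6416267017296)]
```

View pics/c7.png

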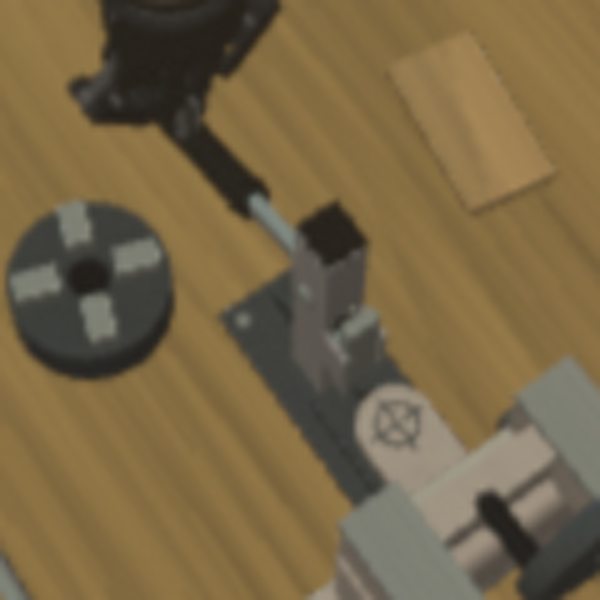

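The ring rose from (395,428) to (397,421) in the crop, or about 1.5 image pixels. That matches about 13 mm of lift, and the handle is on its stop.

```bash
python3 -c "
from h import *
print(r.finish_job())"
```

```text
the job is handed in; nothing more can be done
None
```

I set the jack under the lift point, pumped two full strokes, and handed the job in with the gripper holding the handle down; the last picture shows the tail up by roughly 13 mm, but no verdict was returned.

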